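# Find the radius leaf that fits a rounded panel corner

### The arm

A 6-joint arm with a two-finger parallel gripper is mounted at the origin on the work surface. World frame = base frame: x ahead of the robot, y to its left, z up, the work surface at z = 0. Lengths are in m, angles in rad, forces in N, time in s.
With the tool pointing down it reaches from about 0.25 to 0.775 m from the base axis. Payload 4 kg.
Tool frame: the origin (TCP) lies midway between the tips of the shut fingers; the grasp point (between the pads) lies 19 mm behind it; z points along the fingers, y is the line along which they close (so a half turn about z gives the same grasp; the last joint's range is limited). The gripper opens to 94 mm and grips with 3 to 60 N. Pads are 16 mm wide; open, the fingers measure 119 mm over their backs; the gripper's body (75 mm by 177 mm) begins 78 mm behind the grasp point.
Start: joints at [-1.317, 0.087, 1.371, -0, 1.684, -0.103], TCP at [0.192, -0.515, 0.206] pointing down, gripper open.
Joint ranges: [-3.1, 3.1], [-0.76, 2.03], [0.27, 2.55], [-1.08, 4.22], [0.17, 2.65], [-2.57, 2.57]. Speed limits (rad/s): [2.79, 2.79, 3.14, 3.14, 3.14, 3.14].

### API

Orientations are given as [roll, pitch, yaw] about the fixed x, y, z axes, in that order (R = Rz(yaw) Ry(pitch) Rx(roll)).
In Python, from bench import sensors, eyes, job gives the robot as it stands.
- The arm moves only by the tool arm_command, never from a script. Its argument "series" is a list of rows, each a list of 7 numbers: the opening, from 0 (shut) to 1 (fully open), then the shift along the tool's x, y, z in cm, then the turn, a rotation vector about the tool's x, y, z in rad. In form: [[fingers, dx, dy, dz, wx, wy, wz], ...]. A call has 1 to 20 rows; each row shifts and turns the commanded pose from where the row before left it, along the tool's axes as they then stand; what a row does not reach is not made up. A row lasts 1/10 s, in which the tool goes at most 50 mm and 8.59 degrees, less where a joint would pass 70% of its speed; a pose out of reach is approached as far as the arm can. A call with a gripper value outside its range is refused whole. The fingers move at their own pace and stop on an object; the grip force is fixed at half the most. Time passes only in rows, so rows that do not move let the fingers close. It gives the time, the measured TCP pose, the force and the opening at its end, in the units of the state.
- sensors.get_obs(): the state, without advancing time (a new reading comes with each control period).
- eyes.snapshot(name): name is "scene" or "top" or "wrist"; returns the picture (420x560x3 uint8, blue, green, red); there is no depth.
- eyes.get_calibration(name): a dict with "mtx" (3x3 intrinsics, pixels), "R" (3x3) and "t" (3): a world point X has camera coordinates R X + t. Camera axes: x right, y down, z forward; pixel columns grow to the right and rows downward; lengths in m; the calibration is good to about 2 mm. A picture is of the moment at which its call begins: read the wrist's pose just before it. get_calibration takes no time and is no camera call; for the wrist camera it gives the pose at the moment of the call.
- job.close_job(): hands the job in, once; it reports no verdict.
The state is a dict: "time": time; "joint_positions": joint angles; "qvel": joint speeds; "joint_torque": joint torques, N m; "tool_pos": TCP position; "ee_rot": TCP orientation; "wrist_force": force on the tool from outside, world axes, zero at the start; "wrist_torque": the same for the moment, N m; "width": finger opening in m.
Only numpy, scipy, OpenCV 4.12 (cv2) and the standard library are available. Lean on these libraries where they do the work, as an engineer would, in place of code of your own. Each camera call takes 0.05 s, during which the arm holds its last target. There are 200 camera calls.

### The job

The carving panel held against the bench dogs by the holdfast has rounded corners: find out which of the three radius leaves fits, by pressing them gently, held level just on or above the bench, against its free corner (the one nearest the robot) and feeling whether they rock. The fitting leaf is the largest one that does not rock; leave it lying there, pushed fully home with both straight edges along the panel's sides, and have the other two lying flat on the bench well clear of that panel. Never press hard on the panel, the wood dents, and leave the other tools where they are.

Things in the scene. Friction and masses are not known exactly. Their poses are not given: they have to be found in the camera images.
- dogs: the workholding: four steel bench dogs (16 mm high) behind a square wooden panel 24 mm thick and a steel holdfast (110 mm high) over its far corner; the panel is immovable. Origin: on the bench under the panel's middle. x: from the panel's free corner, nearest the robot, through its middle and away from the robot. The panel's two near sides run from the free corner at +-45 deg from x
- free_corner (a point): point on the bench 106 mm from the dogs' origin along -x: where the held panel's straight near sides would meet were its corner not rounded. True across x, but good only to 5 mm either way along x, as panels differ. The corner radius (15, 25 or 35 mm seen from above) differs from time to time and is not told; the wood begins 0.414 x radius further along +x. Two spare panels lie behind
- leaf_15: loose radius leaf: flat aluminium angle, 8 mm thick, arms 32 mm wide, inner and outer corner both rounded to 15 mm, inner edges end 60 mm from its corner point. On the elbow an upright dark wood grip 30 mm long (along x), 22 mm wide (along y), 8 to 50 mm above the bench. About 130 g. Origin: underside, below the grip's middle; x: into the mouth of the hollow; the arms run at +-45 deg from x
- leaf_15_corner (a point): point where the straight inner edges of leaf_15 would meet without the hollow's rounding: 14 mm from its origin along +x. Home on the panel, this point falls on the meeting point of the panel's sides, x axes parallel
- leaf_25: loose radius leaf: flat aluminium angle, 8 mm thick, arms 32 mm wide, inner and outer corner both rounded to 25 mm, inner edges end 60 mm from its corner point. On the elbow an upright dark wood grip 30 mm long (along x), 22 mm wide (along y), 8 to 50 mm above the bench. About 130 g. Origin: underside, below the grip's middle; x: into the mouth of the hollow; the arms run at +-45 deg from x
- leaf_25_corner (a point): point where the straight inner edges of leaf_25 would meet without the hollow's rounding: 14 mm from its origin along +x. A leaf with too large a hollow bears only with its middle: this point stands off by 0.414 x the difference of the radii, and the leaf rocks about 0.05 rad either way almost freely (under 0.15 N m)
- leaf_35: loose radius leaf: flat aluminium angle, 8 mm thick, arms 32 mm wide, inner and outer corner both rounded to 35 mm, inner edges end 60 mm from its corner point. On the elbow an upright dark wood grip 30 mm long (along x), 22 mm wide (along y), 8 to 50 mm above the bench. About 130 g. Origin: underside, below the grip's middle; x: into the mouth of the hollow; the arms run at +-45 deg from x
- leaf_35_corner (a point): point where the straight inner edges of leaf_35 would meet without the hollow's rounding: 14 mm from its origin along +x. A leaf of the right radius or a smaller one lies with both straight edges on the sides and resists turning (0.04 rad takes over 0.2 N m); a smaller one leaves a gap at the round
- edge_15: the inner edge of leaf_15's plate, the part that meets the panel: its 15 mm hollow and the two straight edges beside it; same origin and axes as leaf_15
- edge_25: the inner edge of leaf_25's plate, the part that meets the panel: its 25 mm hollow and the two straight edges beside it; same origin and axes as leaf_25
- edge_35: the inner edge of leaf_35's plate, the part that meets the panel: its 35 mm hollow and the two straight edges beside it; same origin and axes as leaf_35
- gouge_a: carving gouge with dark handle, 250 mm long, 26 mm high; a bystander, origin at the middle of its underside
- gouge_b: carving gouge with light handle, 250 mm long, 26 mm high; a bystander, origin at the middle of its underside
- mallet: brass-headed carver's mallet lying down, 195 mm long, 58 mm high; a bystander, origin at the middle of its underside
- plane: small steel block plane, 160 x 50 mm, 50 mm high; a bystander, origin at the middle of its underside
- sanding_block: cork sanding block, 110 x 65 x 35 mm; a bystander, origin at the middle of its underside
- glue: white glue bottle, 60 mm across, 150 mm high; a bystander, origin at the middle of its underside
- square: try square, wooden stock 100 mm, steel blade 150 mm, 18 mm high; a bystander, origin at the middle of its underside
Not all that is in view belongs to the job. Leave any red look-alike of the leaf_35 alone.

How it is judged:
On the way:
1. the fitting leaf is pressed home on the free corner of the held panel with a light force (over 1 N) while it sits square and fully home (((x of leaf_15_corner in the frame of dogs between -0.1135 and -0.1085 m and y of leaf_15_corner in the frame of dogs between -0.0025 and 0.0025 m and angle between the x axis of leaf_15 and the x axis of dogs, either way round below 0.035 rad and x of leaf_15 in the frame of dogs below -0.119 m and contact force between edge_15 and anything else above 1 N) or (x of leaf_25_corner in the frame of dogs between -0.1086 and -0.1036 m and y of leaf_25_corner in the frame of dogs between -0.0025 and 0.0025 m and angle between the x axis of leaf_25 and the x axis of dogs, either way round below 0.035 rad and x of leaf_25 in the frame of dogs below -0.1141 m and contact force between edge_25 and anything else above 1 N) or (x of leaf_35_corner in the frame of dogs between -0.1036 and -0.0986 m and y of leaf_35_corner in the frame of dogs between -0.0025 and 0.0025 m and angle between the x axis of leaf_35 and the x axis of dogs, either way round below 0.035 rad and x of leaf_35 in the frame of dogs below -0.1091 m and contact force between edge_35 and anything else above 1 N))), for 0.1 s.
At the end, for the whole second after the job is handed in: The leaf of the panel's radius lies flat and still, its corner point within 2.5 mm (along and across) of where the panel's sides meet, its x axis within 0.035 rad of the dogs'; the two others lie flat and still, origins over 130 mm from the dogs' origin (((x of leaf_15_corner in the frame of dogs between -0.1135 and -0.1085 m and y of leaf_15_corner in the frame of dogs between -0.0025 and 0.0025 m and angle between the x axis of leaf_15 and the x axis of dogs, either way round below 0.035 rad and x of leaf_15 in the frame of dogs below -0.119 m and angle between each of leaf_15, leaf_25, leaf_35's own z axis and vertical below 0.05 rad and height (world z) of each of leaf_15, leaf_25, leaf_35 below 0.003 m and linear speed of each of leaf_15, leaf_25, leaf_35 below 0.01 m/s and horizontal distance between each of leaf_25, leaf_35 and dogs above 0.13 m) or (x of leaf_25_corner in the frame of dogs between -0.1086 and -0.1036 m and y of leaf_25_corner in the frame of dogs between -0.0025 and 0.0025 m and angle between the x axis of leaf_25 and the x axis of dogs, either way round below 0.035 rad and x of leaf_25 in the frame of dogs below -0.1141 m and angle between each of leaf_25, leaf_15, leaf_35's own z axis and vertical below 0.05 rad and height (world z) of each of leaf_25, leaf_15, leaf_35 below 0.003 m and linear speed of each of leaf_25, leaf_15, leaf_35 below 0.01 m/s and horizontal distance between each of leaf_15, leaf_35 and dogs above 0.13 m) or (x of leaf_35_corner in the frame of dogs between -0.1036 and -0.0986 m and y of leaf_35_corner in the frame of dogs between -0.0025 and 0.0025 m and angle between the x axis of leaf_35 and the x axis of dogs, either way round below 0.035 rad and x of leaf_35 in the frame of dogs below -0.1091 m and angle between each of leaf_35, leaf_15, leaf_25's own z axis and vertical below 0.05 rad and height (world z) of each of leaf_35, leaf_15, leaf_25 below 0.003 m and linear speed of each of leaf_35, leaf_15, leaf_25 below 0.01 m/s and horizontal distance between each of leaf_15, leaf_25 and dogs above 0.13 m))); the robot touches nothing.
It fails at once if the inner edge of a leaf is pressed on the panel with more than 35 N (the wood dents) (contact force between any of edge_15, edge_25, edge_35 and anything else above 35 N).
It fails at once if a bystander (gouge, mallet, plane, sanding block, glue bottle, square) is moved by more than 30 mm (distance of any of gouge_a, gouge_b, mallet, plane, sanding_block, glue, square from where it was at the start of the episode above 0.03 m).
It also fails if it takes over 72 s, if anything falls off the work surface, if the arm or the gripper's body presses on something with over 40 N, if the wrist force passes 120 N, or if a joint passes its speed limit or range.

## Working session

There is one attempt and no reset: what is moved stays moved. The work goes in short steps, Python scripts to look and compute and a tool call to move; the robot and the scene stay as the last step left them, time stands still between calls to the robot, and variables do not carry over. Pictures are saved under pics/ and viewed, on a budget of 10 in all, crops included, one or two more only if the job needs it, and the job is handed in when it is done.

Besides the shell and the picture viewer there is one more tool, called by a JSON object that holds its "fn" and its "kwargs", one argument or row to a line. arm_command: Moves the arm, as the interface text tells. Its arguments: {"type":"object","properties":{"series":{"type":"array","items":{"type":"array","items":{"type":"number"}}}},"required":["series"]}

```bash
ls; mkdir -p pics
python3 - <<'E'
from bench import sensors, eyes
import cv2
for n in("top","scene"):
    cv2.imwrite(f"pics/{n}1.png",eyes.snapshot(n)); c=eyes.get_calibration(n); print(n,c)
print(sensors.get_obs())
E
```

```text
pics
top {'mtx': array([[501.40138961,   0.        , 288.67337604],
       [  0.        , 501.40138961, 215.90134998],
       [  0.        ,   0.        ,   1.        ]]), 'R': array([[-0.01437244, -0.99960512, -0.02414631],
       [-0.98369333,  0.01846523, -0.17890353],
       [ 0.17927875,  0.02118129, -0.98357027]]), 't': array([0.01207992, 0.45883337, 1.5517605 ])}
scene {'mtx': array([[387.62787903,   0.        , 281.27814095],
       [  0.        , 387.62787903, 210.76693314],
       [  0.        ,   0.        ,   1.        ]]), 'R': array([[-0.80350473,  0.59518084,  0.01182852],
       [ 0.49337532,  0.67692099, -0.54622227],
       [-0.33310801, -0.43305628, -0.83755675]]), 't': array([ 0.35246274, -0.20773574,  1.55508237])}
{'time': 0.1, 'joint_positions': array([-1.31706992e+00,  8.78515787e-02,  1.37209577e+00,  8.13570949e-08,
        1.68362610e+00, -1.03098252e-01]), 'qvel': array([ 0.00171029, -0.00182566, -0.0025008 , -0.00165882,  0.00083724,
       -0.00139471]), 'joint_torque': array([ 2.50212797e-03, -3.41252267e+01, -3.03301477e+01,  7.19691650e-02,
        3.04224668e-02, -9.20855132e-05]), 'tool_pos': array([ 0.19198454, -0.51486573,  0.20444111]), 'ee_rot': array([-3.13962239e+00, -2.03934630e-04,  3.56824472e-01]), 'wrist_force': array([0.19429093, 0.24443044, 0.50950325]), 'wrist_torque': array([ 0.0343008 , -0.00461001, -0.04599634]), 'width': 0.09391504556475702}
```

View pics/top1.png

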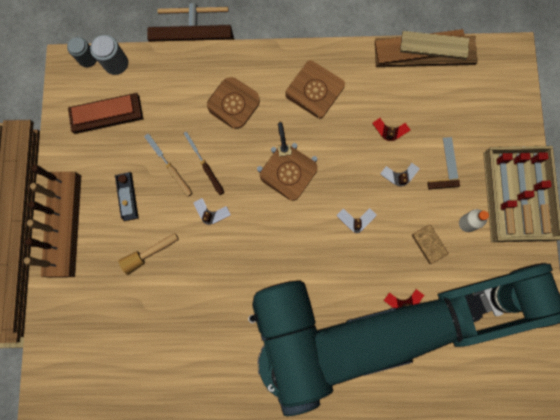

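View pics/scene1.png

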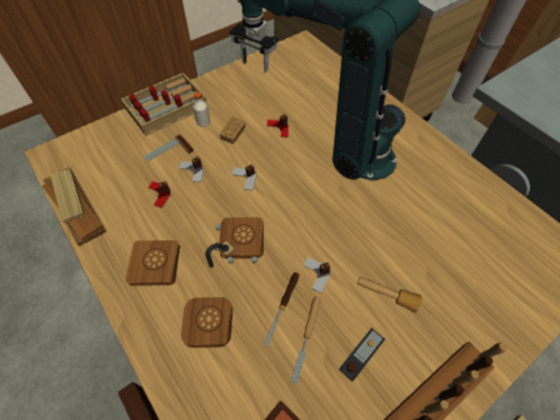

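```bash
cat > h.py <<'E'
import numpy as np, cv2
from bench import sensors, eyes
def ray(cal,uv,z):
    uv=np.atleast_2d(uv).astype(float); K,R,t=cal["mtx"],cal["R"],np.array(cal["t"])
    d=np.c_[uv,np.ones(len(uv))]@np.linalg.inv(K).T@R; c=-R.T@t
    s=(z-c[2])/d[:,2]; return (c+d*s[:,None])[:,:2]
def proj(cal,P):
    q=np.atleast_2d(P)@cal["R"].T+cal["t"]; q=q@cal["mtx"].T; return q[:,:2]/q[:,2:]
E
python3 - <<'E'
from h import *
im=cv2.imread("pics/top1.png"); c=eyes.get_calibration("top")
hsv=cv2.cvtColor(im,cv2.COLOR_BGR2HSV)
sil=cv2.inRange(hsv,(95,0,120),(140,110,255))
n,l,s,cc=cv2.connectedComponentsWithStats(sil)
for i in range(1,n):
    if s[i,4]>80 and s[i,0]>60 and s[i,1]>40: print(s[i],cc[i],ray(c,cc[i],.008))
for nm,p in dict(l=(211,215),m=(357,224),r=(403,179)).items(): print(nm,ray(c,p,.04))
print("panel c",ray(c,(289,173),.024),"corner",ray(c,(292,199),.024))
tiles=[cv2.resize(im[y-35:y+35,x-35:x+35],(390,290)[:1]*2 if 0 else (300,300),interpolation=cv2.INTER_CUBIC) for x,y in((211,213),(357,221),(403,176),(289,173))]
cv2.imwrite("pics/crop.png",np.vstack([np.hstack(tiles[:2]),np.hstack(tiles[2:])]))
w=eyes.get_calibration("wrist");o=sensors.get_obs()
print(w["mtx"],-w["R"].T@w["t"]-o["tool_pos"],w["R"])
E
```

```text
[408 165  10  15  82] [411.64634146 170.82926829] [[ 0.60773647 -0.40030107]]
[382 168  12  14  94] [388.40425532 174.26595745] [[ 0.59769838 -0.32386727]]
[119 188  13  27 210] [125.22857143 200.5952381 ] [[0.52636044 0.54231274]]
[195 200  11  17 113] [200.27433628 206.80530973] [[0.50074465 0.29392505]]
[213 208  16  15 127] [220.47244094 214.27559055] [[0.47463812 0.22738545]]
[338 210  16  20 146] [346.36986301 218.79452055] [[ 0.45207361 -0.181223  ]]
[361 210  14  20 132] [366.88636364 218.        ] [[ 0.45344728 -0.24742128]]
l [[0.46683275 0.25259073]]
m [[ 0.42917829 -0.21111248]]
r [[ 0.57259383 -0.36376153]]
panel c [[0.60445728 0.00174748]] corner [[ 0.51748848 -0.00669317]]
[[311.55012972   0.         284.02233298]
 [  0.         311.55012972 213.2071382 ]
 [  0.           0.           1.        ]] [0.07335169 0.02544037 0.17875722] [[ 0.34965553 -0.93687543 -0.00233351]
 [-0.9026754  -0.33755635  0.26689479]
 [-0.25083486 -0.09121484 -0.96372285]]
```

View pics/crop.png

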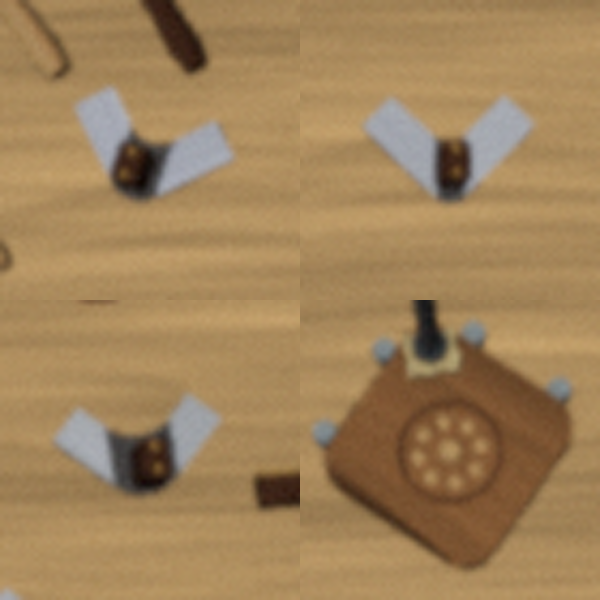

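Silver leaves are at (211,213), (357,221) and (403,176), apparently the 25, 15 and 35. The red look-alikes are at (391,130) and (404,300). The held panel is at (289,173) with the holdfast on it, and the spares are at (234,102) and (316,89). I'll move the wrist camera over for a closer look.

{"fn": "arm_command", "kwargs": {
  "series": [
    [1,3.2,-1.9,0,0,0,0],
    [1,3.2,-1.9,0,0,0,0],
    [1,3.2,-1.9,0,0,0,0],
    [1,3.2,-1.9,0,0,0,0],
    [1,3.2,-1.9,0,0,0,0],
    [1,3.2,-1.9,0,0,0,0],
    [1,3.2,-1.9,0,0,0,0],
    [1,3.2,-1.9,0,0,0,0],
    [1,3.2,-1.9,0,0,0,0],
    [1,3.2,-1.9,0,0,0,0],
    [1,3.2,-1.9,0,0,0,0],
    [1,3.2,-1.9,0,0,0,0],
    [1,0,0,0,0,0,0.119],
    [1,0,0,0,0,0,0.119],
    [1,0,0,0,0,0,0.119],
    [1,0,0,0,0,0,0]
  ]
}}

```text
time: 1.7
tool_pos: [0.4721, -0.1673, 0.2049]
ee_rot: [-3.141, 0.001, 0.0]
wrist_force: [0.3, -0.2, -0.2]
width: 0.0941
```

Run:
```python
from h import *
import pickle
w=eyes.get_calibration("wrist"); im=eyes.snapshot("wrist"); pickle.dump((im,w),open("w2.pkl","wb"))
cv2.imwrite("pics/w2.png",im); print(sensors.get_obs()["tool_pos"])
```

```text
[ 0.47205875 -0.16742026  0.20495467]
```

View pics/w2.png

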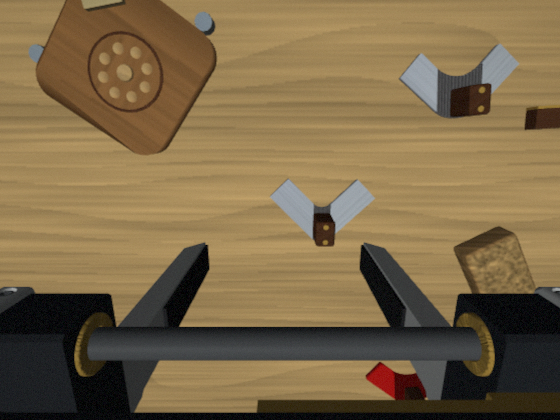

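```bash
cat >> h.py <<'E'
def leaf(im,cal,box,mx=60):
    x0,y0,x1,y1=box; hsv=cv2.cvtColor(cv2.GaussianBlur(im,(3,3),0),cv2.COLOR_BGR2HSV)[y0:y1,x0:x1]
    m=((hsv[...,1]<mx)|((hsv[...,0]>90)&(hsv[...,0]<140)))&(hsv[...,2]>40)
    m=cv2.morphologyEx(m.astype(np.uint8),cv2.MORPH_OPEN,np.ones((3,3)))
    n,l,s,_=cv2.connectedComponentsWithStats(m); m=np.isin(l,[i for i in range(1,n) if s[i,4]>60])
    v,u=np.nonzero(m); P=ray(cal,np.c_[u+x0,v+y0],.008); yaw=0
    M=np.array([[.0424,.0424],[.0424,-.0424],[.0198,.0650],[.0198,-.0650]])
    for _ in range(6):
        c,s_=np.cos(yaw),np.sin(yaw); R=np.array([[c,-s_],[s_,c]]); Q=P@R
        mid=Q[:,1].min()/2+Q[:,1].max()/2; L=Q[:,1]>mid
        f=lambda S,k: S[np.argsort(k)[-3:]].mean(0)
        E=np.array([f(P[L],Q[L,0]),f(P[~L],Q[~L,0]),f(P,Q[:,1]),f(P,-Q[:,1])])
        A,B=E-E.mean(0),M-M.mean(0); yaw=np.arctan2((B[:,0]*A[:,1]-B[:,1]*A[:,0]).sum(),(A*B).sum())
        c,s_=np.cos(yaw),np.sin(yaw); R=np.array([[c,-s_],[s_,c]]); cor=E.mean(0)-R@M.mean(0)
    res=np.linalg.norm(E-(M@R.T+cor),axis=1)*1e3
    Q=(P-cor)@R; q=Q[np.abs(Q[:,1])<.004]; gap=q[:,0].max() if len(q) else np.nan
    print("corner",cor.round(4),"yaw",round(yaw,3),"org",(cor-.014*R[:,0]).round(4),"res",res.round(1),"hollow r~",round(gap/.414*1e3,1),"n",m.sum())
    return cor,yaw
E
python3 - <<'E'
from h import *
import pickle
im,w=pickle.load(open("w2.pkl","rb"))
leaf(im,w,(262,170,384,255)); leaf(im,w,(395,40,522,125))
c=eyes.get_calibration("top"); leaf(cv2.imread("pics/top1.png"),c,(190,195,235,230),80)
print(ray(w,[(150,153),(123,72)],.024))
E
```

```text
corner [ 0.43   -0.2255] yaw -0.468 org [ 0.4175 -0.2192] res [43.6 45.6 24.8 27.2] hollow r~ 160.6 n 2821
corner [ 0.5903 -0.3643] yaw 0.12 org [ 0.5764 -0.366 ] res [0.3 0.7 0.6 0.4] hollow r~ 36.3 n 3384
corner [0.4755 0.2641] yaw -0.358 org [0.4624 0.269 ] res [1.1 0.3 1.  1.1] hollow r~ 21.1 n 407
[[ 0.52124531 -0.01608184]
 [ 0.60611316  0.0029251 ]]
```

```bash
cat >> h.py <<'E'
def panel(im,cal,box,seed,z=.024,save=None):
    # fit two near sides + gap at corner from the contour of the brown mask
    x0,y0,x1,y1=box; lab=cv2.cvtColor(cv2.GaussianBlur(im,(3,3),0),cv2.COLOR_BGR2LAB)[y0:y1,x0:x1].astype(float)
    t,m=cv2.threshold(lab[...,0].astype(np.uint8),0,255,cv2.THRESH_BINARY_INV+cv2.THRESH_OTSU)
    cs,_=cv2.findContours(m,cv2.RETR_EXTERNAL,cv2.CHAIN_APPROX_NONE); k=max(cs,key=cv2.contourArea)[:,0,:]+[x0,y0]
    k=k[(k[:,0]>x0+2)&(k[:,0]<x1-3)&(k[:,1]>y0+2)&(k[:,1]<y1-3)]
    P=ray(cal,k,z); cor=np.array(seed[:2]); yaw=seed[2]
    for _ in range(8):
        R=np.array([[np.cos(yaw),-np.sin(yaw)],[np.sin(yaw),np.cos(yaw)]]); Q=(P-cor)@R
        ls=[]
        for sg in(1,-1):
            d=np.array([1,sg])/2**.5; nrm=np.array([d[1],-d[0]]); a=Q@d; b=Q@nrm
            S=P[(a>.040)&(a<.105)&(abs(b)<.008)]
            vx,vy,px,py=cv2.fitLine(S.astype(np.float32),cv2.DIST_HUBER,0,.01,.001).ravel(); v=np.array([vx,vy]); v*=np.sign(v@(R@d)); ls.append((v,np.array([px,py]),len(S)))
        (v1,p1,n1),(v2,p2,n2)=ls; s=np.linalg.solve(np.c_[v1,-v2],p2-p1); cor=p1+s[0]*v1
        b=v1+v2; yaw=np.arctan2(b[1],b[0])
    R=np.array([[np.cos(yaw),-np.sin(yaw)],[np.sin(yaw),np.cos(yaw)]]); Q=(P-cor)@R; q=Q[abs(Q[:,1])<.003]
    print("panel corner",cor.round(4),"yaw",round(yaw,4),"between",round(np.degrees(np.arccos(v1@v2)),1),"gap mm",(q[:,0].min()*1e3).round(2),"r~",(q[:,0].min()/.414e-3).round(1),n1,n2)
    return cor,yaw
E
python3 - <<'E'
from h import *
import pickle
im,w=pickle.load(open("w2.pkl","rb"))
leaf(im,w,(262,170,384,238))
for z in(.024,0): panel(im,w,(30,5,225,170),(.512,-.012,.15),z)
c=eyes.get_calibration("top");panel(cv2.imread("pics/top1.png"),c,(255,150,322,208),(.508,-.012,.15))
E
```

```text
corner [ 0.4461 -0.215 ] yaw -0.01 org [ 0.4321 -0.2149] res [0.3 0.7 2.2 1.9] hollow r~ 18.9 n 2659Traceback (most recent call last):
  File "<stdin>", line 5, in <module>
  File "h.py", line 40, in panel
    vx,vy,px,py=cv2.fitLine(S.astype(np.float32),cv2.DIST_HUBER,0,.01,.001).ravel(); v=np.array([vx,vy]); v*=np.sign(v@(R@d)); ls.append((v,np.array([px,py]),len(S)))
                ~~~~~~~~~~~^^^^^^^^^^^^^^^^^^^^^^^^^^^^^^^^^^^^^^^^^^^^^^^^
cv2.error: OpenCV(4.12.0) /io/opencv/modules/imgproc/src/linefit.cpp:50: error: (-215:Assertion failed) count > 0 in function 'fitLine2D_wods'
```

```bash
sed -i 's/(abs(b)<.008)/(abs(b)<(.02 if _<3 else .006))/' h.py
python3 - <<'E'
from h import *
import pickle
im,w=pickle.load(open("w2.pkl","rb"))
for z in(.024,0): panel(im,w,(30,5,225,170),(.5027,-.02,.22),z)
c=eyes.get_calibration("top");panel(cv2.imread("pics/top1.png"),c,(255,150,322,208),(.5027,-.02,.22))
E
```

```text
panel corner [ 0.5064 -0.0212] yaw 0.1739 between 91.0 gap mm 14.76 r~ 35.7 53 50
panel corner [ 0.5034 -0.0114] yaw 0.1742 between 91.0 gap mm 15.76 r~ 38.1 50 47
panel corner [ 0.5048 -0.0158] yaw 0.1942 between 92.3 gap mm 8.91 r~ 21.5 17 16
```

{"fn": "arm_command", "kwargs": {
  "series": [
    [1,-1.1,-3.4,1.9,0,0,0],
    [1,-1.1,-3.4,1.9,0,0,0],
    [1,-1.0,-3.4,1.9,0,0,-0.09],
    [1,-1.0,-3.4,1.9,0,0,-0.09],
    [1,0,0,0,0,0,0]
  ]
}}

```text
time: 2.25
tool_pos: [0.4235, -0.0293, 0.126]
ee_rot: [-3.138, 0.006, 0.187]
wrist_force: [0.3, -0.8, -0.5]
width: 0.0937
```

Run:
```python
from h import *
import pickle
w=eyes.get_calibration("wrist"); im=eyes.snapshot("wrist"); pickle.dump((im,w),open("w3.pkl","wb"))
print(sensors.get_obs()["tool_pos"], proj(w,[[.505,-.018,.024]]))
u=proj(w,[[.505,-.018,.024]])[0]
cv2.imwrite("pics/w3.png",im)
```

```text
[ 0.42554728 -0.03127778  0.12787813] [[287.64747761 120.90672705]]
```

View pics/w3.png

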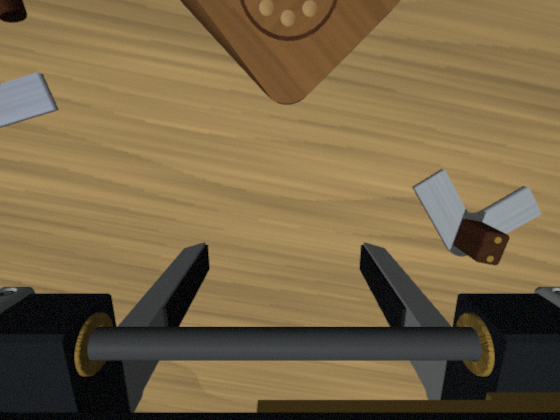

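Run:
```python
from h import *
import pickle
im,w=pickle.load(open("w3.pkl","rb"))
panel(im,w,(150,0,430,120),(.5027,-.02,.19))
leaf(im,w,(405,160,550,275))
g=cv2.cvtColor(im,cv2.COLOR_BGR2GRAY)
for y in(20,50,80): print(y,list(g[y,180+int(y*.85):230+int(y*.85):2]))
cv2.imwrite("pics/c3.png",cv2.resize(im[20:120,200:360],None,fx=5,fy=5,interpolation=cv2.INTER_CUBIC))
```

```text
panel corner [ 0.5092 -0.0156] yaw 0.1718 between 90.7 gap mm 9.14 r~ 22.1 64 66
corner [ 0.4465 -0.2135] yaw -0.017 org [ 0.4325 -0.2133] res [0.7 0.8 0.7 0.1] hollow r~ 22.0 n 4188
20 [np.uint8(103), np.uint8(48), np.uint8(47), np.uint8(55), np.uint8(56), np.uint8(62), np.uint8(59), np.uint8(66), np.uint8(88), np.uint8(87), np.uint8(87), np.uint8(87), np.uint8(85), np.uint8(84), np.uint8(87), np.uint8(84), np.uint8(88), np.uint8(88), np.uint8(87), np.uint8(85), np.uint8(80), np.uint8(83), np.uint8(80), np.uint8(81), np.uint8(90)]
50 [np.uint8(129), np.uint8(129), np.uint8(57), np.uint8(46), np.uint8(49), np.uint8(57), np.uint8(69), np.uint8(87), np.uint8(85), np.uint8(90), np.uint8(88), np.uint8(91), np.uint8(89), np.uint8(83), np.uint8(84), np.uint8(86), np.uint8(88), np.uint8(85), np.uint8(90), np.uint8(89), np.uint8(86), np.uint8(83), np.uint8(84), np.uint8(82), np.uint8(84)]
80 [np.uint8(132), np.uint8(131), np.uint8(119), np.uint8(54), np.uint8(50), np.uint8(92), np.uint8(93), np.uint8(92), np.uint8(89), np.uint8(89), np.uint8(90), np.uint8(91), np.uint8(92), np.uint8(87), np.uint8(86), np.uint8(86), np.uint8(88), np.uint8(91), np.uint8(87), np.uint8(92), np.uint8(90), np.uint8(91), np.uint8(83), np.uint8(91), np.uint8(93)]
```

View pics/c3.png

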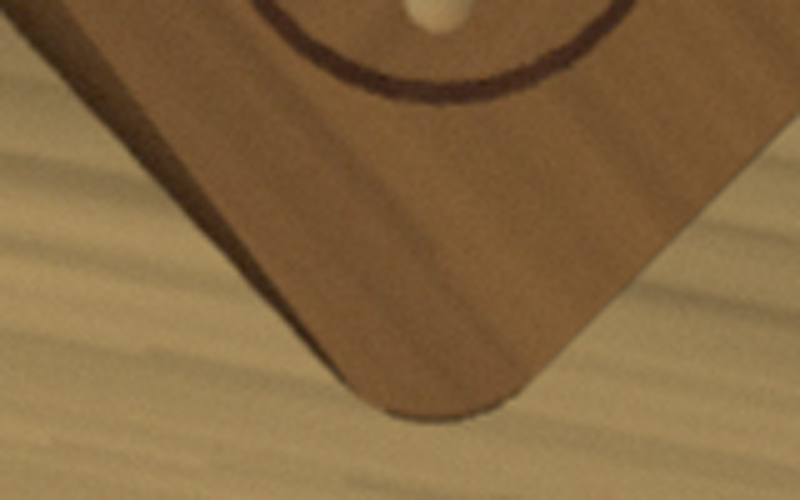

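Run:
```python
from h import *
import pickle
im,w=pickle.load(open("w3.pkl","rb"))
g=cv2.GaussianBlur(cv2.cvtColor(im,cv2.COLOR_BGR2GRAY),(3,3),0).astype(float)
L,R,W=[],[],[]
for y in range(6,86,2):
    xl=int(197+ (y-20)*.75); s=g[y,xl-14:xl+26]; k=int(np.argmax(np.diff(s)[8:]))+8; L.append((xl-14+k+.5,y))
    k=int(np.argmin(np.diff(s)[:])); W.append((xl-14+k+.5,y))
    xr=int(360-(y-43)*1.0); s=g[y,xr-12:xr+12]; k=int(np.argmax(np.diff(s))); R.append((xr-12+k+.5,y))
R=[p for p in R if 6<p[1]<86]
def fit(p):
    p=np.float32(p); v=cv2.fitLine(p,cv2.DIST_HUBER,0,.0001,.0001).ravel(); r=(p-v[2:])@np.array([-v[1],v[0]]); print("rms mm",(np.median(abs(r))*1e3).round(2)); return v[:2]*np.sign(v[0]),v[2:]
for nm,A,z in(("top",L,.024),("bottom",W,0.)):
    v1,p1=fit(ray(w,A,z)); v2,p2=fit(ray(w,R,.024))
    s=np.linalg.solve(np.c_[v1,-v2],p2-p1); c=p1+s[0]*v1; b=(v1+v2); yaw=np.arctan2(b[1],b[0])
    a=ray(w,[(x,y) for x,y in((286,102.5),(286,103.5))],.024)
    ux=np.array([np.cos(yaw),np.sin(yaw)]); print(nm,"corner",c,"yaw",yaw,np.degrees(np.arccos(v1@v2)),"r",(a-c)@ux/.000414)
cc=ray(w,[(288,-12)],.024)
```

```text
rms mm 0.16
rms mm 0.0
top corner [ 0.5078286  -0.01485327] yaw 0.11697229 84.492195 r [28.20005637 26.26634761]
rms mm 0.16
rms mm 0.0
bottom corner [ 0.509169   -0.01581088] yaw 0.1670145 90.226616 r [25.32101805 23.38272582]
```

Corner at about (286,103) in the close view. The fit gives a corner near (0.509,-0.016), yaw ~0.17 and r ~24, so the 25 is the candidate. Next I'll hover over the left leaf (believed to be the 25) and check it from close.

{"fn": "arm_command", "kwargs": {
  "series": [
    [1,1.3,-4.1,0,0,0,0],
    [1,1.3,-4.1,0,0,0,0],
    [1,1.3,-4.1,0,0,0,0],
    [1,1.3,-4.1,0,0,0,0],
    [1,1.3,-4.1,0,0,0,0],
    [1,1.3,-4.1,0,0,0,0],
    [1,1.4,-4.2,0,0,0,0],
    [1,0,0,0,0,0,0.137],
    [1,0,0,0,0,0,0.137],
    [1,0,0,0,0,0,0.137],
    [1,0,0,0,0,0,0.137],
    [1,0,0,0,0,0,0],
    [1,0,0,0,0,0,0]
  ]
}}

```text
time: 3.6
tool_pos: [0.4676, 0.2667, 0.1301]
ee_rot: [-3.141, -0.001, -0.366]
wrist_force: [-0.2, 0.3, -0.3]
width: 0.0939
```

Run:
```python
from h import *
import pickle
w=eyes.get_calibration("wrist"); im=eyes.snapshot("wrist"); pickle.dump((im,w),open("w4.pkl","wb"))
o=sensors.get_obs(); print(o["tool_pos"],o["ee_rot"],proj(w,[[.4755,.264,.008]]))
leaf(im,w,(185,120,375,238))
i2,_=pickle.load(open("w2.pkl","rb"))
cv2.imwrite("pics/w4.png",np.vstack([im[100:310],cv2.resize(i2[170:260,260:390],(560,388))]))
```

```text
[0.46726495 0.26674304 0.12989063] [-3.14113840e+00 -8.95222557e-04 -3.66563322e-01] [[282.70461065 200.49572145]]
corner [0.4777 0.2619] yaw -0.328 org [0.4645 0.2664] res [0.2 0.8 1.6 1.1] hollow r~ 28.6 n 4308
```

View pics/w4.png

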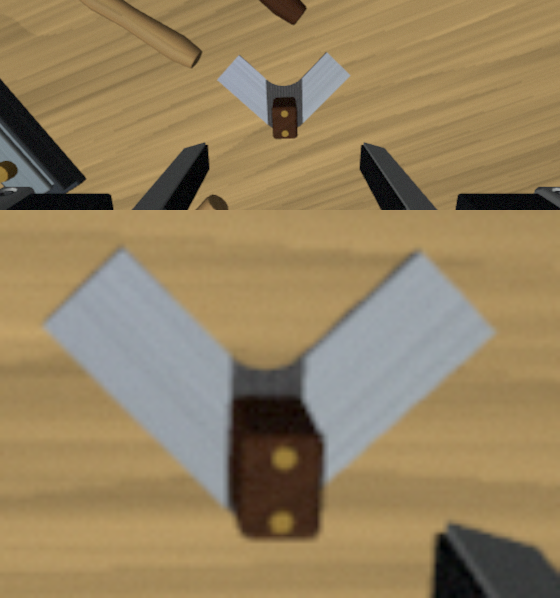

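Leaf l has the bigger hollow (elbow at (283,185) in the upper tile) and m is clearly sharper below, so l = 25, m = 15, r = 35. I'll grasp l now.

{"fn": "arm_command", "kwargs": {
  "series": [
    [1,-0.2,0.1,3.0,0,0,-0.016],
    [1,0,0,3.0,0,0,0],
    [1,0,0,3.0,0,0,0],
    [1,0,0,2.6,0,0,0],
    [1,0,0,0,0,0,0],
    [0,0,0,0,0,0,0],
    [0,0,0,0,0,0,0],
    [0,0,0,0,0,0,0],
    [0,0,0,0,0,0,0],
    [0,0,0,0,0,0,0],
    [0,0,0,0,0,0,0]
  ]
}}

```text
time: 4.75
tool_pos: [0.4643, 0.267, 0.0139]
ee_rot: [-3.141, -0.001, -0.352]
wrist_force: [-0.0, 0.7, 0.5]
width: 0.0495
```

{"fn": "arm_command", "kwargs": {
  "series": [
    [0,0,0,0,0,0,0],
    [0,0,0,0,0,0,0],
    [0,0,0,0,0,0,0],
    [0,0,0,0,0,0,0],
    [0,0,0,-1.0,0,0,0],
    [0,0,0,-2.5,0,0,0],
    [0,0,0,-2.5,0,0,0],
    [0,0,0,0,0,0,0]
  ]
}}

```text
time: 5.55
tool_pos: [0.4669, 0.2682, 0.078]
ee_rot: [-3.136, -0.006, -0.352]
wrist_force: [0.7, 0.4, -1.3]
width: 0.0217
```

```bash
cat >> h.py <<'E'
def go(x,y,yaw):
    o=sensors.get_obs(); p=o["tool_pos"]; a=o["ee_rot"][2]; d=np.array([x,y])-p[:2]
    tx=np.array([np.cos(a),np.sin(a)]); ty=np.array([np.sin(a),-np.cos(a)])
    print("at",p.round(4),"yaw",round(a,4),"w",round(o["width"],4),"F",o["wrist_force"].round(2),"| dx dy cm",(d@tx*100).round(2),(d@ty*100).round(2),"wz",round(a-yaw,3))
E
python3 - <<'E'
from h import *
u=np.array([np.cos(.17),np.sin(.17)]); p=np.array([.509,-.016])-.044*u; go(*p,.17)
E
```

```text
at [0.4669 0.2682 0.078 ] yaw -0.3521 w 0.0217 F [ 0.7   0.37 -1.3 ] | dx dy cm 9.94 27.42 wz -0.522
```

{"fn": "arm_command", "kwargs": {
  "series": [
    [0,1.24,3.43,0,0,0,0],
    [0,1.24,3.43,0,0,0,0],
    [0,1.24,3.43,0,0,0,0],
    [0,1.24,3.43,0,0,0,0],
    [0,1.24,3.43,0,0,0,0],
    [0,1.24,3.43,0,0,0,0],
    [0,1.25,3.42,0,0,0,0],
    [0,1.25,3.42,0,0,0,0],
    [0,0,0,0,0,0,-0.13],
    [0,0,0,0,0,0,-0.13],
    [0,0,0,0,0,0,-0.13],
    [0,0,0,0,0,0,-0.132],
    [0,0,0,0,0,0,0],
    [0,0,0,0,0,0,0]
  ]
}}

```text
time: 6.95
tool_pos: [0.4623, -0.0246, 0.0727]
ee_rot: [-3.141, 0.001, 0.167]
wrist_force: [0.4, 0.2, -1.6]
width: 0.022
```

Run:
```python
from h import *
import pickle
u=np.array([np.cos(.17),np.sin(.17)]); p=np.array([.509,-.016])-.044*u; go(*p,.17)
w=eyes.get_calibration("wrist"); im=eyes.snapshot("wrist"); pickle.dump((im,w),open("w5.pkl","wb"))
cv2.imwrite("pics/w5.png",im[:300])
```

```text
at [ 0.4623 -0.0246  0.0727] yaw 0.1671 w 0.022 F [ 0.4   0.22 -1.63] | dx dy cm 0.35 -0.06 wz -0.003
```

View pics/w5.png

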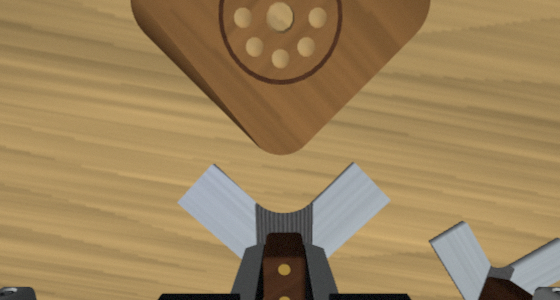

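{"fn": "arm_command", "kwargs": {
  "series": [
    [0,0,0,2.0,0,0,0],
    [0,0,0,2.0,0,0,0],
    [0,0,0,1.6,0,0,0],
    [0,0,0,0,0,0,0],
    [0,1.0,0,0,0,0,0],
    [0,1.0,0,0,0,0,0],
    [0,0.4,0,0,0,0,0],
    [0,0.2,0,0,0,0,0],
    [0,0.1,0,0,0,0,0],
    [0,0,0,0,0,0,0],
    [0,0,0,0,0,0,0]
  ]
}}

```text
time: 8.1
tool_pos: [0.4892, -0.0202, 0.0175]
ee_rot: [3.142, 0.0, 0.17]
wrist_force: [-0.6, -0.5, -1.9]
width: 0.022
```

Run:
```python
from h import *
u=np.array([np.cos(.17),np.sin(.17)]); p=np.array([.509,-.016])-.014*u; go(*p,.17); print(sensors.get_obs()["wrist_torque"])
```

```text
at [ 0.4892 -0.0202  0.0175] yaw 0.1698 w 0.022 F [-0.63 -0.54 -1.86] | dx dy cm 0.62 -0.08 wz -0.0
[-0.00059843  0.01930752 -0.0225016 ]
```

{"fn": "arm_command", "kwargs": {
  "series": [
    [0,0.1,0,0,0,0,0],
    [0,0.1,0,0,0,0,0],
    [0,0.1,0,0,0,0,0],
    [0,0,0,0,0,0,0],
    [0,0,0,0,0,0,0]
  ]
}}

```text
time: 8.6
tool_pos: [0.4924, -0.0196, 0.0175]
ee_rot: [3.141, 0.0, 0.17]
wrist_force: [0.7, -0.5, -2.0]
width: 0.0219
```

{"fn": "arm_command", "kwargs": {
  "series": [
    [0,0.1,0,0,0,0,0],
    [0,0,0,0,0,0,0],
    [0,0,0,0,0,0,0]
  ]
}}

```text
time: 8.9
tool_pos: [0.4934, -0.0195, 0.0175]
ee_rot: [3.141, 0.0, 0.17]
wrist_force: [-0.1, 0.6, -1.2]
width: 0.022
```

{"fn": "arm_command", "kwargs": {
  "series": [
    [0,0.1,0,0,0,0,0],
    [0,0,0,0,0,0,0],
    [0,0,0,0,0,0,0]
  ]
}}

```text
time: 9.2
tool_pos: [0.4938, -0.0192, 0.0172]
ee_rot: [-3.141, 0.001, 0.17]
wrist_force: [-1.0, 0.7, -0.7]
width: 0.022
```

{"fn": "arm_command", "kwargs": {
  "series": [
    [0,0.1,0,0,0,0,0],
    [0,0,0,0,0,0,0],
    [0,0,0,0,0,0,0]
  ]
}}

```text
time: 9.5
tool_pos: [0.4942, -0.0189, 0.017]
ee_rot: [-3.141, 0.002, 0.17]
wrist_force: [-4.4, 0.5, -0.1]
width: 0.0216
```

Run:
```python
from h import *
go(.4938,-.0192,.17); print(sensors.get_obs()["wrist_torque"].round(3))
```

```text
at [ 0.4942 -0.0189  0.017 ] yaw 0.1701 w 0.0216 F [-4.41  0.54 -0.07] | dx dy cm -0.05 0.02 wz 0.0
[0.174 0.937 0.137]
```

{"fn": "arm_command", "kwargs": {
  "series": [
    [0,0.1,0,0,0,0,0],
    [0,0,0,0,0,0,0],
    [0,0,0,0,0,0,0]
  ]
}}

```text
time: 9.8
tool_pos: [0.4945, -0.0187, 0.0168]
ee_rot: [-3.14, 0.004, 0.17]
wrist_force: [-6.5, 1.3, 0.8]
width: 0.0216
```

Run:
```python
from h import *
go(.4938,-.0192,.17); print(sensors.get_obs()["wrist_torque"].round(3))
```

```text
at [ 0.4945 -0.0187  0.0168] yaw 0.1701 w 0.0216 F [-6.52  1.3   0.8 ] | dx dy cm -0.08 0.04 wz 0.0
[0.204 1.215 0.171]
```

{"fn": "arm_command", "kwargs": {
  "series": [
    [0,0,0,0,0,0,0.02],
    [0,0,0,0,0,0,0.02],
    [0,0,0,0,0,0,0]
  ]
}}

```text
time: 10.1
tool_pos: [0.4937, -0.0178, 0.0167]
ee_rot: [-3.139, 0.006, 0.131]
wrist_force: [-8.0, 2.3, 1.0]
width: 0.0217
```

Run:
```python
from h import *
go(.4938,-.0192,.17); print(sensors.get_obs()["wrist_torque"].round(3))
```

```text
at [ 0.4937 -0.0178  0.0167] yaw 0.1308 w 0.0217 F [-8.02  2.33  0.97] | dx dy cm -0.01 0.14 wz -0.039
[0.656 1.562 0.458]
```

{"fn": "arm_command", "kwargs": {
  "series": [
    [0,0,0,0,0,0,-0.02],
    [0,0,0,0,0,0,-0.02],
    [0,0,0,0,0,0,-0.02],
    [0,0,0,0,0,0,-0.02],
    [0,0,0,0,0,0,0]
  ]
}}

```text
time: 10.6
tool_pos: [0.4946, -0.0199, 0.0166]
ee_rot: [3.141, 0.004, 0.209]
wrist_force: [-6.3, -2.1, -1.3]
width: 0.0215
```

Run:
```python
from h import *
go(.4938,-.0192,.17); print(sensors.get_obs()["wrist_torque"].round(3))
```

```text
at [ 0.4946 -0.0199  0.0166] yaw 0.2092 w 0.0215 F [-6.26 -2.06 -1.33] | dx dy cm -0.07 -0.09 wz 0.039
[-0.432  1.163 -0.195]
```

{"fn": "arm_command", "kwargs": {
  "series": [
    [0,0,0,0,0,0,0.02],
    [0,0,0,0,0,0,0.02],
    [0,0,0,0,0,0,0]
  ]
}}

```text
time: 10.9
tool_pos: [0.4942, -0.0188, 0.0166]
ee_rot: [-3.14, 0.005, 0.17]
wrist_force: [-6.9, 0.5, -0.9]
width: 0.022
```

Run:
```python
from h import *
go(.4938,-.0192,.17); print(sensors.get_obs()["wrist_torque"].round(3))
```

```text
at [ 0.4942 -0.0188  0.0166] yaw 0.1698 w 0.022 F [-6.95  0.46 -0.92] | dx dy cm -0.04 0.03 wz -0.0
[0.183 1.355 0.154]
```

The 25 resists turning both ways (about 0.3 N m per 0.04 rad), so it doesn't rock. I'll lay it clear and test the 35.

{"fn": "arm_command", "kwargs": {
  "series": [
    [0,-1,0,0,0,0,0],
    [0,-1,0,0,0,0,0],
    [0,-1.5,0,0,0,0,0],
    [0,-2.5,-2.2,0,0,0,0],
    [0,-2.5,-2.2,0,0,0,0],
    [0,-2.5,-2.2,0,0,0,0],
    [0,-2.0,-2.2,0,0,0,0],
    [0,0,0,0.1,0,0,0],
    [0,0,0,0.1,0,0,0],
    [0,0,0,0.1,0,0,0],
    [0,0,0,0,0,0,0],
    [0.7,0,0,0,0,0,0],
    [0.7,0,0,0,0,0,0],
    [0.7,0,0,0,0,0,0],
    [0.7,0,0,0,0,0,0],
    [1,0,0,-3,0,0,0],
    [1,0,0,-4,0,0,0],
    [1,0,0,-3,0,0,0],
    [1,0,0,0,0,0,0]
  ]
}}

```text
time: 12.8
tool_pos: [0.3567, 0.0457, 0.1194]
ee_rot: [3.139, -0.01, 0.17]
wrist_force: [0.2, -1.1, 0.5]
width: 0.0826
```

Run:
```python
from h import *
go(.5764,-.366,.12)
```

```text
at [0.3567 0.0457 0.1194] yaw 0.1699 w 0.0826 F [ 0.23 -1.08  0.52] | dx dy cm 14.69 44.29 wz 0.05
```

{"fn": "arm_command", "kwargs": {
  "series": [
    [1,1.33,4.03,0,0,0,0],
    [1,1.33,4.03,0,0,0,0],
    [1,1.33,4.03,0,0,0,0],
    [1,1.33,4.03,0,0,0,0],
    [1,1.33,4.03,0,0,0,0],
    [1,1.33,4.03,0,0,0,0],
    [1,1.33,4.03,0,0,0,0],
    [1,1.33,4.03,0,0,0,0],
    [1,1.33,4.03,0,0,0,0],
    [1,1.33,4.03,0,0,0,0],
    [1,1.33,4.03,0,0,0,0.05],
    [1,0,0,0,0,0,0],
    [1,0,0,0,0,0,0]
  ]
}}

```text
time: 14.1
tool_pos: [0.5717, -0.3664, 0.1117]
ee_rot: [-3.138, 0.003, 0.119]
wrist_force: [0.3, 0.8, -0.1]
width: 0.0937
```

Run:
```python
from h import *
w=eyes.get_calibration("wrist"); im=eyes.snapshot("wrist")
print(proj(w,[[.59,-.364,.008]]))
c,y=leaf(im,w,(190,120,370,243)); go(*(c-.014*np.array([np.cos(y),np.sin(y)])),y)
```

```text
[[282.76826122 193.33342089]]
corner [ 0.5908 -0.3656] yaw 0.109 org [ 0.5769 -0.3671] res [1.6 0.9 0.9 1.4] hollow r~ 37.4 n 5038
at [ 0.5718 -0.3656  0.1129] yaw 0.1201 w 0.0939 F [-0.43 -0.15 -0.4 ] | dx dy cm 0.49 0.21 wz 0.011
```

{"fn": "arm_command", "kwargs": {
  "series": [
    [1,0.45,0.15,3.0,0,0,0.008],
    [1,0,0,3.0,0,0,0],
    [1,0,0,2.4,0,0,0],
    [1,0,0,1.4,0,0,0],
    [0,0,0,0,0,0,0],
    [0,0,0,0,0,0,0],
    [0,0,0,0,0,0,0],
    [0,0,0,0,0,0,0],
    [0,0,0,0,0,0,0],
    [0,0,0,0,0,0,0],
    [0,0,0,0,0,0,0],
    [0,0,0,0,0,0,0],
    [0,0,0,0,0,0,0],
    [0,0,0,0,0,0,0],
    [0,0,0,0,0,0,0],
    [0,0,0,-1.0,0,0,0],
    [0,0,0,-2.5,0,0,0],
    [0,0,0,-2.5,0,0,0],
    [0,0,0,0,0,0,0]
  ]
}}

```text
time: 16.05
tool_pos: [0.5795, -0.3693, 0.0822]
ee_rot: [3.135, -0.007, 0.112]
wrist_force: [-0.0, -0.4, -1.2]
width: 0.0214
```

Run:
```python
from h import *
u=np.array([np.cos(.185),np.sin(.185)]); go(*(np.array([.4942,-.0188])-.030*u),.185)
```

```text
at [ 0.5795 -0.3693  0.0822] yaw 0.1118 w 0.0214 F [-0.03 -0.41 -1.2 ] | dx dy cm -7.56 -35.56 wz -0.073
```

{"fn": "arm_command", "kwargs": {
  "series": [
    [0,-0.84,-3.95,0,0,0,0],
    [0,-0.84,-3.95,0,0,0,0],
    [0,-0.84,-3.95,0,0,0,0],
    [0,-0.84,-3.95,0,0,0,0],
    [0,-0.84,-3.95,0,0,0,0],
    [0,-0.84,-3.95,0,0,0,0],
    [0,-0.84,-3.95,0,0,0,0],
    [0,-0.84,-3.95,0,0,0,0],
    [0,-0.84,-3.95,0,0,0,0],
    [0,0,0,0,0,0,-0.073],
    [0,0,0,0,0,0,0],
    [0,0,0,0,0,0,0]
  ]
}}

```text
time: 17.25
tool_pos: [0.462, -0.0227, 0.076]
ee_rot: [3.141, 0.001, 0.183]
wrist_force: [-0.5, 0.8, -1.5]
width: 0.0218
```

Run:
```python
from h import *
u=np.array([np.cos(.185),np.sin(.185)]); go(*(np.array([.4942,-.0188])-.030*u),.185)
```

```text
at [ 0.462  -0.0227  0.076 ] yaw 0.1833 w 0.0218 F [-0.47  0.8  -1.54] | dx dy cm 0.23 0.21 wz -0.002
```

{"fn": "arm_command", "kwargs": {
  "series": [
    [0,0,0.2,2.0,0,0,0],
    [0,0,0,2.0,0,0,0],
    [0,0,0,1.9,0,0,0],
    [0,0,0,0,0,0,0],
    [0,0.8,0,0,0,0,0],
    [0,0.8,0,0,0,0,0],
    [0,0.4,0,0,0,0,0],
    [0,0.1,0,0,0,0,0],
    [0,0.1,0,0,0,0,0],
    [0,0,0,0,0,0,0],
    [0,0,0,0,0,0,0]
  ]
}}

```text
time: 18.35
tool_pos: [0.4841, -0.0204, 0.0175]
ee_rot: [3.142, 0.0, 0.185]
wrist_force: [-0.3, 0.1, -1.7]
width: 0.0218
```

{"fn": "arm_command", "kwargs": {
  "series": [
    [0,0.1,0,0,0,0,0],
    [0,0.1,0,0,0,0,0],
    [0,0,0,0,0,0,0],
    [0,0,0,0,0,0,0]
  ]
}}

```text
time: 18.75
tool_pos: [0.4862, -0.0201, 0.0175]
ee_rot: [3.141, -0.0, 0.185]
wrist_force: [-0.9, 0.9, -1.3]
width: 0.0217
```

{"fn": "arm_command", "kwargs": {
  "series": [
    [0,0.1,0,0,0,0,0],
    [0,0.1,0,0,0,0,0],
    [0,0,0,0,0,0,0],
    [0,0,0,0,0,0,0]
  ]
}}

```text
time: 19.15
tool_pos: [0.4882, -0.0197, 0.0175]
ee_rot: [3.142, 0.0, 0.185]
wrist_force: [-0.2, 0.0, -1.4]
width: 0.022
```

{"fn": "arm_command", "kwargs": {
  "series": [
    [0,0.1,0,0,0,0,0],
    [0,0,0,0,0,0,0],
    [0,0,0,0,0,0,0]
  ]
}}

```text
time: 19.45
tool_pos: [0.4892, -0.0195, 0.0175]
ee_rot: [3.142, 0.0, 0.185]
wrist_force: [-0.1, 0.2, -1.2]
width: 0.0215
```

{"fn": "arm_command", "kwargs": {
  "series": [
    [0,0.1,0,0,0,0,0],
    [0,0,0,0,0,0,0],
    [0,0,0,0,0,0,0]
  ]
}}

```text
time: 19.75
tool_pos: [0.4902, -0.0193, 0.0175]
ee_rot: [3.141, -0.0, 0.185]
wrist_force: [0.1, 0.8, -0.8]
width: 0.022
```

{"fn": "arm_command", "kwargs": {
  "series": [
    [0,0.1,0,0,0,0,0],
    [0,0,0,0,0,0,0],
    [0,0,0,0,0,0,0]
  ]
}}

```text
time: 20.05
tool_pos: [0.4908, -0.0192, 0.0174]
ee_rot: [3.142, 0.001, 0.185]
wrist_force: [-1.3, -0.6, -0.3]
width: 0.0218
```

{"fn": "arm_command", "kwargs": {
  "series": [
    [0,0.1,0,0,0,0,0],
    [0,0.1,0,0,0,0,0],
    [0,0,0,0,0,0,0],
    [0,0,0,0,0,0,0]
  ]
}}

```text
time: 20.45
tool_pos: [0.491, -0.0191, 0.0171]
ee_rot: [-3.141, 0.005, 0.185]
wrist_force: [-7.2, -1.4, 2.9]
width: 0.022
```

Run:
```python
from h import *
go(.4938,-.0192,.185); print(sensors.get_obs()["wrist_torque"].round(3))
```

```text
at [ 0.491  -0.0191  0.0171] yaw 0.1849 w 0.022 F [-7.19 -1.41  2.89] | dx dy cm 0.27 0.06 wz -0.0
[-0.228  1.214  0.07 ]
```

{"fn": "arm_command", "kwargs": {
  "series": [
    [0,0,0,0,0,0,0.02],
    [0,0,0,0,0,0,0.02],
    [0,0,0,0,0,0,0]
  ]
}}

```text
time: 20.75
tool_pos: [0.4907, -0.0181, 0.0169]
ee_rot: [-3.14, 0.006, 0.145]
wrist_force: [-6.4, 1.0, 2.7]
width: 0.0215
```

Run:
```python
from h import *
go(.4938,-.0192,.185); print(sensors.get_obs()["wrist_torque"].round(3))
```

```text
at [ 0.4907 -0.0181  0.0169] yaw 0.1449 w 0.0215 F [-6.42  1.03  2.73] | dx dy cm 0.3 0.15 wz -0.04
[0.212 1.319 0.113]
```

{"fn": "arm_command", "kwargs": {
  "series": [
    [0,0,0,0,0,0,-0.02],
    [0,0,0,0,0,0,-0.02],
    [0,0,0,0,0,0,-0.02],
    [0,0,0,0,0,0,-0.02],
    [0,0,0,0,0,0,0]
  ]
}}

```text
time: 21.25
tool_pos: [0.4912, -0.0202, 0.0169]
ee_rot: [3.14, 0.005, 0.225]
wrist_force: [-5.5, -3.7, 0.6]
width: 0.0219
```

Run:
```python
from h import *
go(.4938,-.0192,.185); print(sensors.get_obs()["wrist_torque"].round(3))
```

```text
at [ 0.4912 -0.0202  0.0169] yaw 0.225 w 0.0219 F [-5.54 -3.68  0.58] | dx dy cm 0.27 -0.04 wz 0.04
[-0.789  1.051 -0.033]
```

The 35 turns almost freely (±0.07 N m) and stood off about 3 mm, so it rocks and the 25 is the fitting leaf. I'll lay the 35 back near its old place.

{"fn": "arm_command", "kwargs": {
  "series": [
    [0,-1,0,0,0,0,0],
    [0,-1,0,0,0,0,0],
    [0,-1,0,-2,0,0,0],
    [0,0,0,-3,0,0,0],
    [0,0.32,4.09,0,0,0,0],
    [0,0.32,4.09,0,0,0,0],
    [0,0.32,4.09,0,0,0,0],
    [0,0.32,4.09,0,0,0,0],
    [0,0.32,4.09,0,0,0,0],
    [0,0.32,4.09,0,0,0,0],
    [0,0.32,4.09,0,0,0,0],
    [0,0.32,4.09,0,0,0,0],
    [0,0,0,0,0,0,0],
    [0,0,0,2,0,0,0],
    [0,0,0,2,0,0,0],
    [0,0,0,0,0,0,0],
    [0,0,0,0,0,0,0]
  ]
}}

```text
time: 22.95
tool_pos: [0.5614, -0.3379, 0.0274]
ee_rot: [-3.141, 0.0, 0.225]
wrist_force: [-0.5, 0.7, -0.8]
width: 0.0217
```

{"fn": "arm_command", "kwargs": {
  "series": [
    [0,0,0,1.0,0,0,0],
    [0,0,0,0.15,0,0,0],
    [0,0,0,0.15,0,0,0],
    [0,0,0,0.05,0,0,0],
    [0,0,0,0,0,0,0],
    [0.7,0,0,0,0,0,0],
    [0.7,0,0,0,0,0,0],
    [0.7,0,0,0,0,0,0],
    [0.7,0,0,0,0,0,0],
    [1,0,0,-3,0,0,0],
    [1,0,0,-4,0,0,0],
    [1,0,0,-3,0,0,0],
    [1,0,0,0,0,0,0]
  ]
}}

```text
time: 24.25
tool_pos: [0.5646, -0.3408, 0.1209]
ee_rot: [3.132, -0.008, 0.225]
wrist_force: [0.2, -0.7, 0.3]
width: 0.0825
```

Run:
```python
from h import *
go(.3567,.0457,.17)
```

```text
at [ 0.5646 -0.3408  0.1209] yaw 0.2248 w 0.0825 F [ 0.2  -0.75  0.33] | dx dy cm -11.65 -42.31 wz 0.055
```

{"fn": "arm_command", "kwargs": {
  "series": [
    [1,-1.06,-3.85,0,0,0,0],
    [1,-1.06,-3.85,0,0,0,0],
    [1,-1.06,-3.85,0,0,0,0],
    [1,-1.06,-3.85,0,0,0,0],
    [1,-1.06,-3.85,0,0,0,0],
    [1,-1.06,-3.85,0,0,0,0],
    [1,-1.06,-3.85,0,0,0,0],
    [1,-1.06,-3.85,0,0,0,0],
    [1,-1.06,-3.85,0,0,0,0],
    [1,-1.06,-3.85,0,0,0,0],
    [1,-1.06,-3.81,0,0,0,0.055],
    [1,0,0,0,0,0,0],
    [1,0,0,0,0,0,0]
  ]
}}

```text
time: 25.55
tool_pos: [0.3533, 0.048, 0.1132]
ee_rot: [3.141, 0.001, 0.173]
wrist_force: [1.1, -0.3, -0.3]
width: 0.0939
```

Run:
```python
from h import *
w=eyes.get_calibration("wrist"); im=eyes.snapshot("wrist")
c,y=leaf(im,w,(190,120,370,243)); go(*(c-.014*np.array([np.cos(y),np.sin(y)])),y)
```

```text
corner [0.3682 0.0469] yaw 0.187 org [0.3544 0.0443] res [0.4 1.1 1.7 1.1] hollow r~ 28.5 n 4830
at [0.3538 0.0474 0.1134] yaw 0.1707 w 0.0941 F [ 1.08  0.31 -0.01] | dx dy cm 0.01 0.31 wz -0.017
```

{"fn": "arm_command", "kwargs": {
  "series": [
    [1,0.05,0.2,3.0,0,0,0],
    [1,0,0,3.0,0,0,0],
    [1,0,0,2.4,0,0,0],
    [1,0,0,1.4,0,0,0],
    [0,0,0,0,0,0,0],
    [0,0,0,0,0,0,0],
    [0,0,0,0,0,0,0],
    [0,0,0,0,0,0,0],
    [0,0,0,0,0,0,0],
    [0,0,0,0,0,0,0],
    [0,0,0,0,0,0,0],
    [0,0,0,0,0,0,0],
    [0,0,0,0,0,0,0],
    [0,0,0,0,0,0,0],
    [0,0,0,0,0,0,0],
    [0,0,0,-1.0,0,0,0],
    [0,0,0,0,0,0,0]
  ]
}}

```text
time: 27.3
tool_pos: [0.3555, 0.0458, 0.0272]
ee_rot: [3.141, -0.002, 0.17]
wrist_force: [0.1, -0.5, -1.7]
width: 0.0217
```

Run:
```python
from h import *
u=np.array([np.cos(.185),np.sin(.185)]); go(*(np.array([.4942,-.0188])-.030*u),.185)
```

```text
at [0.3555 0.0458 0.0272] yaw 0.1698 w 0.0217 F [ 0.15 -0.54 -1.67] | dx dy cm 9.57 8.76 wz -0.015
```

{"fn": "arm_command", "kwargs": {
  "series": [
    [0,2.39,2.19,0,0,0,0],
    [0,2.39,2.19,0,0,0,0],
    [0,2.39,2.19,0,0,0,0],
    [0,2.39,2.19,0,0,0,0],
    [0,0,0,0.4,0,0,-0.015],
    [0,0,0,0.4,0,0,0],
    [0,0,0,0,0,0,0],
    [0,1,0,0,0,0,0],
    [0,1,0,0,0,0,0],
    [0,0.4,0,0,0,0,0],
    [0,0,0,0,0,0,0],
    [0,0,0,0,0,0,0]
  ]
}}

```text
time: 28.5
tool_pos: [0.4872, -0.0198, 0.018]
ee_rot: [3.142, 0.0, 0.185]
wrist_force: [0.1, -0.4, -2.3]
width: 0.022
```

{"fn": "arm_command", "kwargs": {
  "series": [
    [0,0.1,0,0,0,0,0],
    [0,0.1,0,0,0,0,0],
    [0,0,0,0,0,0,0],
    [0,0,0,0,0,0,0]
  ]
}}

```text
time: 28.9
tool_pos: [0.4891, -0.0196, 0.018]
ee_rot: [3.142, 0.0, 0.185]
wrist_force: [0.9, -0.0, -1.9]
width: 0.0217
```

Run:
```python
from h import *
go(.4942,-.0188,.185); print(sensors.get_obs()["wrist_torque"].round(3))
```

```text
at [ 0.4891 -0.0196  0.018 ] yaw 0.1847 w 0.0217 F [ 0.93 -0.02 -1.93] | dx dy cm 0.52 0.01 wz -0.0
[-0.029  0.029 -0.026]
```

{"fn": "arm_command", "kwargs": {
  "series": [
    [0,0.1,0,0.15,0,0,0],
    [0,0.1,0,0,0,0,0],
    [0,0.1,0,0,0,0,0],
    [0,0,0,0,0,0,0],
    [0,0,0,0,0,0,0]
  ]
}}

```text
time: 29.4
tool_pos: [0.4922, -0.019, 0.0165]
ee_rot: [3.142, 0.0, 0.185]
wrist_force: [-0.5, 0.0, -1.0]
width: 0.0217
```

{"fn": "arm_command", "kwargs": {
  "series": [
    [0,0.1,0,0,0,0,0],
    [0,0,0,0,0,0,0],
    [0,0,0,0,0,0,0]
  ]
}}

```text
time: 29.7
tool_pos: [0.4932, -0.0188, 0.0165]
ee_rot: [3.141, -0.0, 0.185]
wrist_force: [0.6, 0.2, -1.4]
width: 0.0218
```

{"fn": "arm_command", "kwargs": {
  "series": [
    [0,0.1,0,0,0,0,0],
    [0,0,0,0,0,0,0],
    [0,0,0,0,0,0,0]
  ]
}}

```text
time: 30.0
tool_pos: [0.4941, -0.0187, 0.0165]
ee_rot: [3.141, 0.0, 0.185]
wrist_force: [0.8, 0.1, -2.2]
width: 0.0217
```

Run:
```python
from h import *
go(.4942,-.0188,.185); print(sensors.get_obs()["wrist_torque"].round(3))
```

```text
at [ 0.4941 -0.0187  0.0165] yaw 0.1848 w 0.0217 F [ 0.78  0.14 -2.17] | dx dy cm 0.0 0.02 wz -0.0
[ 0.028  0.029 -0.03 ]
```

{"fn": "arm_command", "kwargs": {
  "series": [
    [0,0.1,0,0,0,0,0],
    [0,0,0,0,0,0,0],
    [0,0,0,0,0,0,0]
  ]
}}

```text
time: 30.3
tool_pos: [0.495, -0.0184, 0.0164]
ee_rot: [-3.142, 0.0, 0.185]
wrist_force: [-0.3, 0.0, -1.9]
width: 0.022
```

{"fn": "arm_command", "kwargs": {
  "series": [
    [0,0.1,0,0,0,0,0],
    [0,0,0,0,0,0,0],
    [0,0,0,0,0,0,0]
  ]
}}

```text
time: 30.6
tool_pos: [0.4952, -0.0182, 0.0162]
ee_rot: [-3.141, 0.002, 0.185]
wrist_force: [-4.0, -0.1, -0.3]
width: 0.0218
```

{"fn": "arm_command", "kwargs": {
  "series": [
    [0,0.1,0,0,0,0,0],
    [0,0,0,0,0,0,0],
    [0,0,0,0,0,0,0]
  ]
}}

```text
time: 30.9
tool_pos: [0.4953, -0.0182, 0.0162]
ee_rot: [-3.141, 0.004, 0.185]
wrist_force: [-7.0, -0.3, 2.2]
width: 0.0215
```

Run:
```python
from h import *
go(.4942,-.0188,.185); print(sensors.get_obs()["wrist_torque"].round(3))
```

```text
at [ 0.4953 -0.0182  0.0162] yaw 0.1849 w 0.0215 F [-6.97 -0.27  2.21] | dx dy cm -0.12 0.04 wz -0.0
[-0.101  1.208 -0.018]
```

Torque is balanced (-0.02 N m) at 7 N press, so it is seated home. Lowering onto the bench and releasing.

{"fn": "arm_command", "kwargs": {
  "series": [
    [0,-0.1,0,0.1,0,0,0],
    [0,0,0,0.1,0,0,0],
    [0,0,0,0.05,0,0,0],
    [0,0,0,0,0,0,0],
    [0,0,0,0,0,0,0]
  ]
}}

```text
time: 31.4
tool_pos: [0.4953, -0.0182, 0.016]
ee_rot: [-3.141, 0.002, 0.185]
wrist_force: [-9.2, 0.8, 11.4]
width: 0.0216
```

Run:
```python
from h import *
go(.4942,-.0188,.185); print(sensors.get_obs()["wrist_torque"].round(3))
```

```text
at [ 0.4953 -0.0182  0.016 ] yaw 0.185 w 0.0216 F [-9.19  0.83 11.38] | dx dy cm -0.12 0.04 wz 0.0
[0.153 1.567 0.057]
```

{"fn": "arm_command", "kwargs": {
  "series": [
    [0.5,0,0,0,0,0,0],
    [0.5,0,0,0,0,0,0],
    [0.5,0,0,0,0,0,0],
    [0.5,0,0,0,0,0,0],
    [0.5,0,0,-2,0,0,0],
    [0.7,0,0,-3,0,0,0],
    [0.7,0,0,-4,0,0,0],
    [0.7,0,0,0,0,0,0],
    [0.7,0,0,0,0,0,0]
  ]
}}

```text
time: 32.3
tool_pos: [0.497, -0.0184, 0.105]
ee_rot: [3.141, -0.003, 0.185]
wrist_force: [0.9, 0.6, -0.4]
width: 0.0655
```

Run:
```python
from h import *
import pickle
go(.4942,-.0188,.185)
w=eyes.get_calibration("wrist"); im=eyes.snapshot("wrist"); pickle.dump((im,w),open("w6.pkl","wb"))
t=cv2.resize(im[110:260,180:390],(800,571),interpolation=cv2.INTER_CUBIC); cv2.imwrite("pics/w6.png",t)
```

```text
at [ 0.497  -0.0184  0.105 ] yaw 0.1848 w 0.0655 F [ 0.89  0.57 -0.37] | dx dy cm -0.29 -0.01 wz -0.0
```

View pics/w6.png

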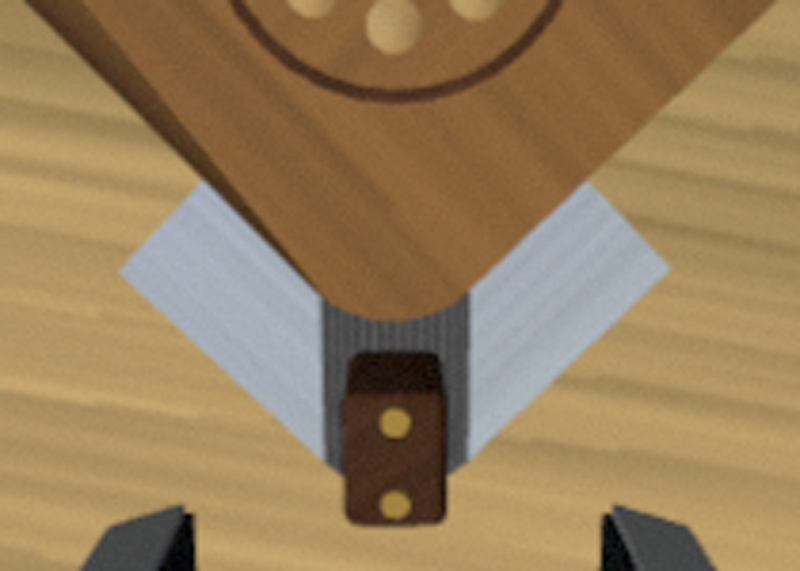

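The leaf sits with its left edge touching the panel's wall at (205,185)–(320,295) in the crop, and it looks symmetric on the right. One numeric check of all leaves follows.

{"fn": "arm_command", "kwargs": {
  "series": [
    [0.7,-1.5,0,-3,0,0,0],
    [0.7,-2,0,-4,0,0,0],
    [0.7,0,0,0,0,0,0],
    [0.7,0,0,0,0,0,0]
  ]
}}

```text
time: 32.75
tool_pos: [0.4615, -0.0247, 0.1733]
ee_rot: [-3.142, 0.0, 0.184]
wrist_force: [0.3, -0.1, -1.1]
width: 0.0663
```

Run:
```python
from h import *
import pickle
im,w=pickle.load(open("w6.pkl","rb"))
leaf(im,w,(200,150,370,241))
w=eyes.get_calibration("wrist"); im=eyes.snapshot("wrist"); t=eyes.snapshot("top")
print(proj(w,[[.509,-.016,.008]]))
u=proj(w,[[.509,-.016,.008]])[0].astype(int)
leaf(im,w,(u[0]-75,u[1]-60,u[0]+75,u[1]+32))
print(sensors.get_obs()["wrist_force"])
cv2.imwrite("pics/end.png",np.vstack([t[120:260,200:480],im[:280,140:420]]))
```

```text
corner [ 0.5079 -0.0173] yaw 0.191 org [ 0.4941 -0.02  ] res [1.9 2.  1.8 1.8] hollow r~ 21.4 n 4605
[[282.96882468 155.00612131]]
corner [ 0.5082 -0.0172] yaw 0.191 org [ 0.4945 -0.0199] res [0.7 1.1 2.  1.8] hollow r~ 25.6 n 3517
[-0.02139967  0.38000847 -0.97486811]
```

View pics/end.png

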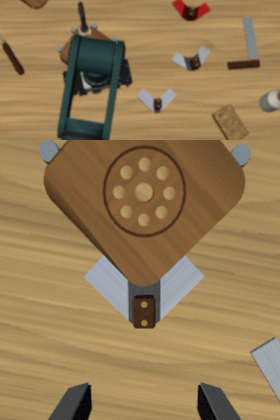

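```bash
python3 -c "
from bench import job; print(job.close_job())"
```

```text
the job is handed in; nothing more can be done
None
```

The fitting leaf is the 25 mm one. It lies home on the free corner of the held panel, and I handed the job in at about 33 s of the 72 s allowed.

**Feel test:** With about 7–8 N on the panel, the 25 pushed back by about 0.3 N m when turned 0.04 rad either way, so it does not rock. The 35 touched about 3 mm earlier and turned nearly freely (under about 0.1 N m), so it rocks. I did not press the 15, because the 25 is already the largest that does not rock.

**Final seating:** The 25 was pressed home again at about 7 N with almost no turning moment, lowered to the bench and released. The last view shows both arms along the panel's sides. The leaf's measured corner point was (0.508, -0.017), and the panel's was (0.509, -0.016), about 1–1.5 mm apart. The leaf's yaw read 0.191, against 0.17–0.19 for the panel.

**Other leaves:** The 35 lies near its old place at about (0.56, -0.34), and the 15 was never moved. Both looked flat in the last top view and are well beyond 130 mm from the panel's middle. I moved no bystanders on purpose, but I did not measure their final positions.

**Checks that disagreed:**
- **Panel radius by camera:** an oblique first view gave 36 mm, while the closer view gave about 24 mm. The feel test settled it in favour of 25.
- **Corner-point fits:** the leaf fits in the last views had up to 2 mm residual, so the 1–1.5 mm figure is only that good.

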